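# Shim a welded hopper level

## Robot

A 6-joint arm with a two-finger parallel gripper is mounted at the origin on the work surface. World frame = base frame: x ahead of the robot, y to its left, z up, the work surface at z = 0. Lengths are in m, angles in rad, forces in N, time in s.
With the tool pointing down it reaches from about 0.35 to 0.85 m from the base axis. Payload 8.1 kg.
Tool frame: the origin (TCP) lies on the centre line of the jaws, within the pads' length; the fingertips stand robot.tips_ahead ahead of it and the grasp point (between the pads) lies 8 mm behind it (robot.tips_ahead is the distance from the TCP to the fingertips, in m); z points along the fingers, y is the direction in which the jaws open and shut (so a half turn about z gives the same grasp; the last joint's range is limited). The gripper opens to 93 mm and grips with 3 to 60 N. Pads are 15 mm wide; open, the fingers measure 128 mm over their backs; the gripper's body (75 mm by 188 mm) begins 65 mm behind the grasp point.
Start: joints at [1.229, 0.13, 1.488, -0, 1.523, -0.085], TCP at [0.152, 0.58, 0.23] pointing down, gripper open.
Joint ranges: [-2.96, 2.96], [-0.89, 2.26], [0.02, 2.5], [-1.34, 4.48], [0, 2.73], [-2.66, 2.66]. Speed limits (rad/s): [2.39, 2.39, 2.79, 3.14, 3.14, 3.14].

## Interface

Orientations are given as a rotation vector (axis times angle).
In Python, from plant import monitor, eyes, job, robot gives the robot as it stands.
- The arm moves only by the tool servo_tool, never from a script. Its argument "plan" is a list that holds one entry, the list of rows, each a list of 7 numbers: the closure, from -1 (fully open) to 1 (shut), so that 0 is half open, then the shift along the world's x, y, z in mm, then the turn, a rotation vector about the world's x, y, z in rad. In form: [[[hand, dx, dy, dz, ax, ay, az], ...]]. A call has 1 to 12 rows; each row shifts and turns the commanded pose from where the row before left it; what a row does not reach is not made up. A row lasts 1/10 s, in which the tool goes at most 50 mm and 8.59 degrees, less where a joint would pass 70% of its speed; a pose out of reach is approached as far as the arm can. A call with a gripper value outside its range is refused whole. The fingers move at their own pace and stop on an object; "force" is the grip in N (left out, the last holds). Time passes only in rows, so rows that do not move let the fingers close. It gives the time, the measured TCP pose, the force and the opening at its end, in the units of the state.
- monitor.read_state(): the state, without advancing time (a new reading comes with each control period).
- eyes.read_camera(name): name is "side" or "top" or "wrist"; returns the picture (400x640x3 uint8, red, green, blue); there is no depth.
- eyes.camera_info(name): a dict with "mtx" (3x3 intrinsics, pixels), "D" ([k1, k2, p1, p2, k3] as OpenCV has them; the pictures are not rectified), "R" (3x3) and "t" (3): a world point X has camera coordinates R X + t. Camera axes: x right, y down, z forward; pixel columns grow to the right and rows downward; lengths in m; the calibration is good to about 2 mm. A picture is of the moment at which its call begins: read the wrist's pose just before it. camera_info takes no time and is no camera call; for the wrist camera it gives the pose at the moment of the call.
- job.close_job(): hands the job in, once; it reports no verdict.
The state is a dict: "t": time; "q": joint angles; "dq": joint speeds; "joint_torque": joint torques, N m; "tool_pos": TCP position; "orientation": TCP orientation; "force": force on the tool from outside, world axes, zero at the start; "wrist_torque": the same for the moment, N m; "opening": finger opening in m.
Only numpy, scipy, OpenCV 4.12 (cv2) and the standard library are available. Lean on these libraries where they do the work, as an engineer would, in place of code of your own. Each camera call takes 0.05 s, during which the arm holds its last target. There are 200 camera calls.

## Task

The hopper on the welding table hangs low at the corner with the round screw foot. Take the tapered wedge by its head, lay it flat on the steel pad with its thin end under that foot, and slide it in gently until the bubble of the level on top sits centred between its two lines, without driving it past them; leave the wedge there carrying the corner. Do not lift, push or lean on the hopper or its level with the robot, and leave the other loose things alone.

Things in the scene. Friction and masses are not known exactly. Their poses are not given: they have to be found in the camera images.
- wedge: Tapered steel wedge, 160 x 28 mm, 0.25 kg, flat underside, starts flat on the table, thin edge roughly the way it will be pushed; may have swapped places with the packer. Origin: centre of underside; own +x to the thin edge. Thin edge (x +80 mm) 3 mm thick; the top rises 1 in 5 to 29 mm thick at x -50; from x -50 to -80 an upright head.
- wedge_tip (a point): Middle of the wedge's thin edge, on its underside.
- wedge_head (a point): Point in the wedge's upright block head (30 mm long, 28 mm wide, 42 mm high: grip it across its width), 30 mm above the underside, mid-width, 15 mm before its rear face, 145 mm behind the thin edge.
- hopper: Sheet-metal hopper on a plate (about 1.2 kg), hinged at one edge on two grey posts, free side tipped down 0.05 rad on a rest. Origin on the hinge line, 50 mm above the table; own x points from foot to hinge, y along the hinge. A lug 30 mm wide, 46 to 54 mm above the table when level, reaches 75 mm out from a corner of the plate and carries the foot. With the level on top: 186 mm high.
- foot (a point): Lowest point of the round-ended screw foot (16 mm across) under the lug at the low corner, 260 mm from the hinge, 15 mm from the end of the lug, which reaches out past it. At the start about 13 mm above the table, 26 mm when the hopper is level. 1 mm of lift moves the bubble 3.5 mm. The corner weighs 4 to 7 N on the wedge, so sliding it takes up to about 16 N.
- fixture: The fixed grey posts and rest. Origin on the table straight under the foot; own +x is the direction, square to the hinge, in which to push the wedge under the foot; y across, z up. Nothing blocks the wedge's thin end until 120 mm beyond the foot.
- under_foot (a point): Point on the table plane below the foot. Over it lies a fixed flat steel pad, 80 mm wide, centred, from 190 mm before the foot to 120 mm beyond (along the fixture's x). Its top is 2 to 9 mm above the table, differs from job to job and is not measured: feel for it. So the foot is level somewhere 70 to 105 mm from the thin edge.
- bubble (a joint): Place of the pale bubble (22 mm long) along the dark green vial of the spirit level on the hopper, in m. 0 = centred between the two black lines (30 mm apart); positive = towards the hinge (foot low; about +0.045 at the start); negative = towards the foot (foot too high).
- vial (a point): Centre of the vial, midway between the two black lines, on top of the spirit level, 185 mm above the table when level. The vial runs along the hopper's x.
- packer: Bystander: flat rectangular steel bar, 150 x 30 x 20 mm, not tapered. Origin: centre of its underside, long side along its x.
- hammer: Bystander: hammer lying on the table, 240 mm long, handle along its own x.
- tube: Bystander: short upright steel tube offcut, 48 mm across, 50 mm high. Origin: centre of its underside.

How it is judged:
On the way, in this order (a step that is already met when the one before it is completed fails the run):
1. the wedge's thin end is under the foot, flat, while the corner is still low (x of foot in the frame of wedge between -0.045 and 0.075 m and y of foot in the frame of wedge between -0.014 and 0.014 m and value of joint bubble above 0.014 m and angle between wedge's own z axis and vertical below 0.12 rad and height (world z) of wedge below 0.014 m), for 0.1 s.
2. the foot bears on the wedge and the bubble is centred (x of foot in the frame of wedge between -0.045 and 0.075 m and y of foot in the frame of wedge between -0.014 and 0.014 m and value of joint bubble between -0.004 and 0.004 m and contact force between wedge and hopper above 1 N), for 0.2 s.
At the end, for the whole second after the job is handed in: The wedge lies flat (within 0.06 rad) on the pad at rest, its taper under the foot (foot within 14 mm of the wedge's centre line) and carrying it with more than 1 N, and the bubble stands within 4 mm of the centre, that is between the two lines (all of step 2 and angle between wedge's own z axis and vertical below 0.06 rad and height (world z) of wedge below 0.014 m and linear speed of each of wedge, hopper below 0.01 m/s); the robot touches nothing.
It fails at once if the hopper is driven past level (bubble more than 9 mm beyond the centre on the foot side) (value of joint bubble below -0.009 m).
It fails at once if the wedge is forced against the hopper with more than 20 N (contact force between wedge and hopper above 20 N).
It fails at once if the robot touches the hopper or its level with more than 2 N (contact force between any of the fingers, the arm and hopper above 2 N).
It fails at once if the packer, hammer or tube is moved more than 15 mm (distance of any of packer, hammer, tube from where it was at the start of the episode above 0.015 m).
It also fails if it takes over 59 s, if anything falls off the work surface, if the arm or the gripper's body presses on something with over 40 N, if the wrist force passes 120 N, or if a joint passes its speed limit or range.

## Working session

There is one attempt and no reset: what is moved stays moved. The work goes in short steps, Python scripts to look and compute and a tool call to move; the robot and the scene stay as the last step left them, time stands still between calls to the robot, and variables do not carry over. Pictures are saved under pics/ and viewed, about 8 in all and at most 12, crops included, and the job is handed in when it is done.

Besides the shell and the picture viewer there is one more tool, called as name([rows], argument=value, ...), one row to a line, values as JSON. servo_tool: Moves the arm, as the interface text tells. Its arguments: {"type":"object","properties":{"plan":{"type":"array"},"force":{"type":"number"}},"required":["plan"]}

```bash
mkdir -p pics; ls; cat > h.py <<'E'
import numpy as np, cv2
from plant import monitor, eyes, job, robot
def ray(n,uv,info=None):
    c=info or eyes.camera_info(n); K=np.array(c["mtx"]);D=np.array(c["D"],float);R=np.array(c["R"]);t=np.array(c["t"])
    p=cv2.undistortPoints(np.array(uv,float).reshape(-1,1,2),K,D).reshape(-1,2)
    d=np.c_[p,np.ones(len(p))]@R
    return -R.T@t,d
def onz(n,uv,z,info=None):
    o,d=ray(n,uv,info); return o+d*((z-o[2])/d[:,2])[:,None]
def proj(n,X,info=None):
    c=info or eyes.camera_info(n);R=np.array(c["R"])
    return cv2.projectPoints(np.array(X,float).reshape(-1,1,3),cv2.Rodrigues(R)[0],np.array(c["t"],float),np.array(c["mtx"]),np.array(c["D"],float))[0].reshape(-1,2)
def tri(n1,u1,n2,u2):
    o1,d1=ray(n1,u1);o2,d2=ray(n2,u2);d1=d1[0];d2=d2[0]
    s=np.linalg.lstsq(np.c_[d1,-d2],o2-o1,rcond=None)[0]
    a=o1+s[0]*d1;b=o2+s[1]*d2
    return (a+b)/2,np.linalg.norm(a-b)
def snap(n,f):
    im=eyes.read_camera(n); cv2.imwrite("pics/"+f,cv2.cvtColor(im,cv2.COLOR_RGB2BGR)); return im
E
python3 - <<'E'
from h import *
print(monitor.read_state(), robot.tips_ahead)
for n in("top","side","wrist"):
    snap(n,n+"0.png"); c=eyes.camera_info(n); print(n,-np.array(c["R"]).T@np.array(c["t"]), np.array(c["R"])[2], c["mtx"][0])
E
```

```text
pics
{'t': 0.0, 'q': array([ 1.22858977e+00,  1.31172668e-01,  1.48927158e+00, -1.44248263e-05,
        1.52300696e+00, -8.53827719e-02]), 'dq': array([ 3.16245149e-04, -8.14447659e-05,  1.15966662e-03,  1.32871026e-04,
       -5.68437843e-04,  6.25000446e-04]), 'joint_torque': array([-8.42524787e-04, -5.59874046e+01, -4.91731811e+01,  7.64328288e-02,
        3.65596369e-02, -1.19225929e-04]), 'tool_pos': array([0.1521932 , 0.57980526, 0.2285848 ]), 'orientation': array([-4.02260114e-01, -3.11534813e+00,  2.85740556e-03]), 'force': array([-0.0421411 ,  0.25788036, -0.08696969]), 'wrist_torque': array([ 0.00023421, -0.03274784, -0.03126201]), 'opening': 0.0927746292097297} 0.011
top [0.31904576 0.01655691 1.64176488] [ 0.18336666 -0.00599508 -0.98302631] [487.74494726   0.         316.29427747]
side [ 0.18286251 -0.85475669  0.68321595] [ 0.35706265  0.79430581 -0.49151251] [410.58173644   0.         318.42973985]
wrist [0.07119935 0.6015488  0.38429796] [ 0.2900954  -0.07644046 -0.95394   ] [298.18978863   0.         317.16715902]
```

View pics/top0.png

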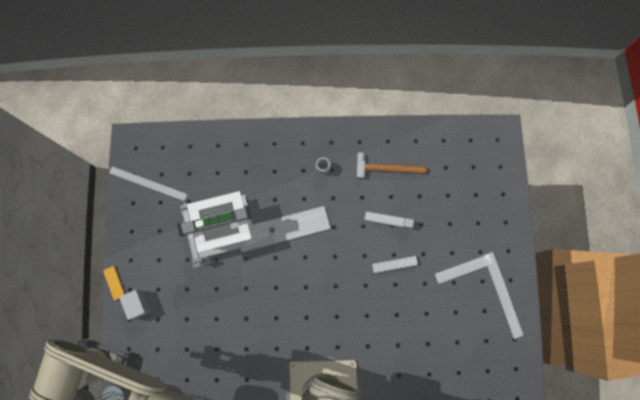

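View pics/side0.png

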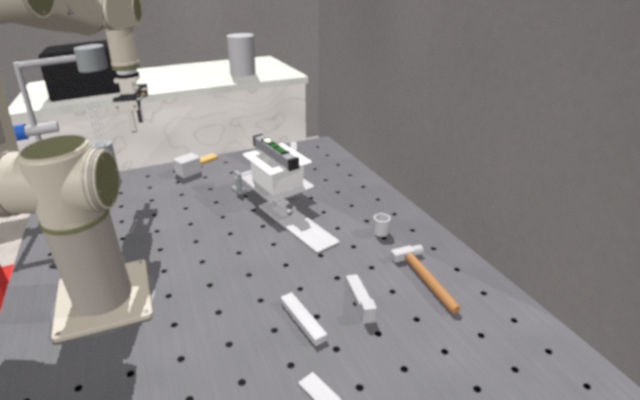

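Top view: the wedge is at about (390,219) with its head on the right, and the packer is at (395,265). The pad's near end is at about (328,220), and the hopper is at (215,225). I'll enlarge both views next.

```bash
python3 - <<'E'
import cv2,numpy as np
a=cv2.imread("pics/top0.png")[180:280,170:430];b=cv2.imread("pics/side0.png")[125:325,220:420]
a=cv2.resize(a,None,fx=3,fy=3,interpolation=2);b=cv2.resize(b,(780,780)[:2],interpolation=2)[:,:]
cv2.imwrite("pics/c1.png",a)
b=cv2.resize(cv2.imread("pics/side0.png")[125:275,220:420],None,fx=4,fy=4,interpolation=2);cv2.imwrite("pics/c2.png",b)
E
```

```text
(no output)
```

View pics/c1.png

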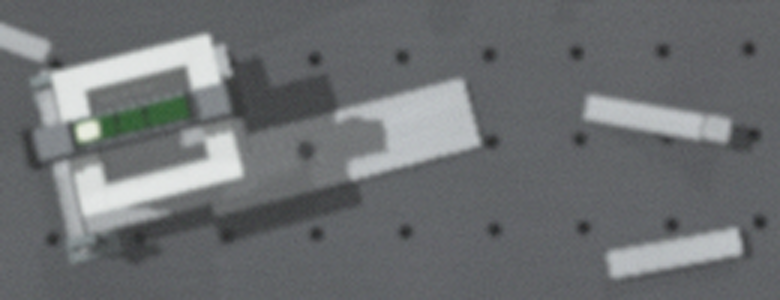

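View pics/c2.png

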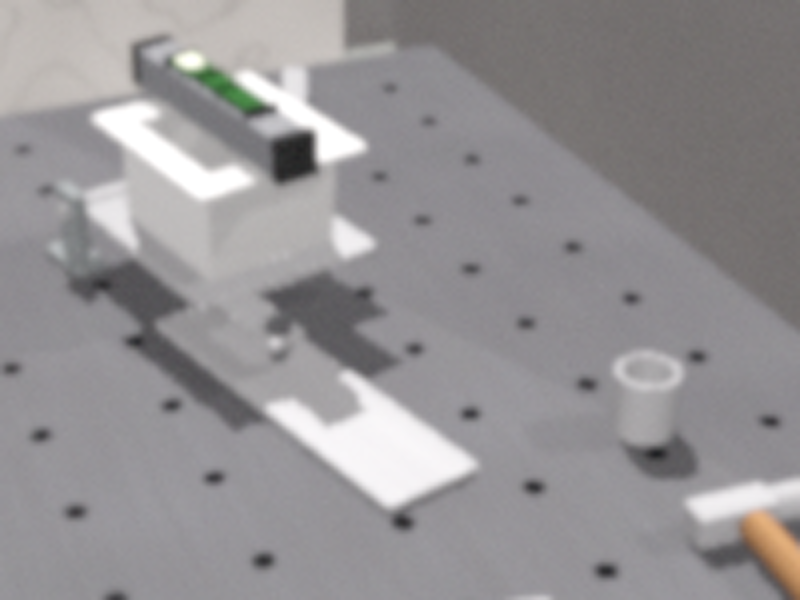

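The level's bubble (pale) is at the hinge end. In the top view the screw top is at about (272,230), and in the side view the foot ball is at about (289,210). The wedge head is at the right end of the upper bar. Next I'll measure the pad, foot and wedge.

```bash
python3 - <<'E'
from h import *
im=cv2.imread("pics/top0.png"); g=cv2.cvtColor(im,cv2.COLOR_BGR2GRAY)
m=(g>135).astype(np.uint8); k,l,s,c=cv2.connectedComponentsWithStats(m)
for i in range(1,k):
    if s[i,4]>150 and 170<c[i][0]<440 and 150<c[i][1]<290:
        r=cv2.minAreaRect(np.argwhere(l==i)[:,::-1].astype(np.float32)); b=cv2.boxPoints(r)
        print(s[i],np.round(c[i],1)); print(np.round(onz("top",b,0.02 if c[i][0]>340 else .0055),4).tolist())
print("screw", onz("top",[[272,230]],.045))
print("padend",onz("top",[[170+463/3,180+79/3],[170+481/3,180+147/3],[170+350/3,180+178/3]],.0055))
print("foot side", onz("side",[[289.2,210.5]],.02), tri("top",[[272,230]],"side",[[289.2,208]]))
# level axis
print("level ends",onz("top",[[170+50/3,180+143/3],[170+212/3,180+103/3]],.18))
g2=cv2.cvtColor(cv2.imread("pics/side0.png"),cv2.COLOR_BGR2GRAY);
E
```

```text
[357 152   9  25 173] [360.2 164.7]
[[0.7201, -0.1354, 0.02], [0.8056, -0.139, 0.02], [0.805, -0.1668, 0.02], [0.7194, -0.1628, 0.02]]
[181 191  66  37 947] [211.9 206.1]
[[0.6369, 0.4771, 0.0055], [0.688, 0.2587, 0.0055], [0.6002, 0.2365, 0.0055], [0.5496, 0.4525, 0.0055]]
[281 206  49  34 917] [307.8 221.9]
[[0.5876, 0.1323, 0.0055], [0.6246, -0.0188, 0.0055], [0.5443, -0.0375, 0.0055], [0.508, 0.1125, 0.0055]]
[364 212  50  15 424] [388.4 219.1]
[[0.5689, -0.1519, 0.02], [0.5988, -0.1583, 0.02], [0.5663, -0.3207, 0.02], [0.5364, -0.3137, 0.02]]
[ 188  222   64   40 1068] [217.3 241.2]
[[0.5334, 0.4526, 0.0055], [0.5821, 0.2437, 0.0055], [0.4909, 0.2209, 0.0055], [0.4425, 0.4276, 0.0055]]
[372 256  45  17 419] [394.2 263.9]
[[0.4206, -0.1717, 0.02], [0.4431, -0.3201, 0.02], [0.4121, -0.3242, 0.02], [0.3899, -0.1761, 0.02]]
screw [[0.5375098 0.1552303 0.045    ]]
padend [[ 0.61989956 -0.0207452   0.0055    ]
 [ 0.54142784 -0.03883238  0.0055    ]
 [ 0.50996653  0.10944484  0.0055    ]]
foot side [[0.54395578 0.1682771  0.02      ]] (array([0.53919829, 0.15576752, 0.03698912]), np.float64(0.0012193951433336868))
level ends [[0.53213146 0.40526202 0.18      ]
 [0.56943974 0.23883375 0.18      ]]
```

servo_tool([
  [[-1,25,-40,0,0,0,-0.075],[-1,25,-40,0,0,0,-0.075],[-1,25,-40,0,0,0,-0.075],[-1,25,-40,0,0,0,-0.075],[-1,25,-40,0,0,0,-0.075],[-1,25,-40,0,0,0,-0.075],[-1,25,-40,0,0,0,-0.075],[-1,25,-40,0,0,0,-0.075],[-1,25,-40,0,0,0,-0.075],[-1,25,-40,0,0,0,-0.075]],
], force=40)

```text
t: 1.15
tool_pos: [0.4029, 0.1785, 0.2296]
orientation: [1.52, 2.749, 0.0]
force: [1.1, 0.3, 0.9]
opening: 0.0931
```

servo_tool([
  [[-1,15,-47,0,0,0,-0.075],[-1,15,-47,0,0,0,-0.075],[-1,15,-47,0,0,0,-0.075],[-1,15,-47,0,0,0,-0.075],[-1,15,-47,0,0,0,-0.075],[-1,15,-47,0,0,0,-0.075],[-1,15,-47,0,0,0,-0.075],[-1,15,-47,0,0,0,-0.075],[-1,15,-47,0,0,0,-0.075],[-1,15,-47,0,0,0,-0.075],[-1,0,0,0,0,0,0],[-1,0,0,0,0,0,0]],
])

```text
t: 2.35
tool_pos: [0.5519, -0.2904, 0.2282]
orientation: [-2.418, -2.002, 0.001]
force: [0.5, -0.2, -0.1]
opening: 0.093
```

```bash
python3 - <<'E'
from h import *
print(monitor.read_state()["tool_pos"],monitor.read_state()["orientation"])
snap("wrist","w1.png")
E
```

```text
[ 0.5518623  -0.29036259  0.22818064] [-2.41763522e+00 -2.00221102e+00  7.73018014e-04]
```

View pics/w1.png

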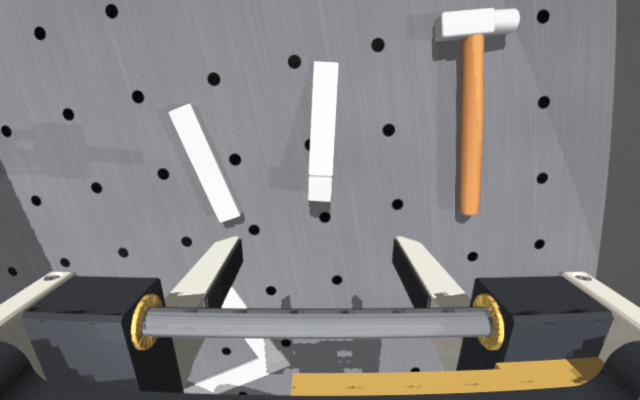

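The wrist view shows the wedge with its tip edge at about (315–338,63) and the top of its head between rows 177 and 200. The packer is to the left and the hammer to the right.

```bash
python3 - <<'E'
from h import *
im=cv2.imread("pics/w1.png"); g=cv2.cvtColor(im,cv2.COLOR_BGR2GRAY)
k,l,s,c=cv2.connectedComponentsWithStats((g>175).astype(np.uint8))
i=l[120,325] if l[120,325] else 0
M=(l==l[120,325])|(l==l[190,320]); M=M.astype(np.uint8)
r=cv2.minAreaRect(np.argwhere(M)[:,::-1].astype(np.float32)); print(s[l[120,325]],r)
rows=lambda y:(np.where(M[y])[0].min(),np.where(M[y])[0].max()+1)
print([(y,rows(y)) for y in (66,100,150,182,195) if M[y].any()])
t=onz("wrist",[[314.5,62.5],[338,63]],.003); h=onz("wrist",[[308.5,198.5],[331,201.5],[309,176],[332,177.5]],.042)
print(t,h); tm=t.mean(0);hm=h[:2].mean(0);d=(tm-hm)[:2];print("len",np.linalg.norm(d),"yaw",np.degrees(np.arctan2(d[1],d[0])),"w",np.linalg.norm(t[0]-t[1]),np.linalg.norm(h[0]-h[1]),np.linalg.norm(h[0]-h[2]))
u=d/np.linalg.norm(d);print("grip",hm[:2]+.015*u, tm[:2]-.145*u)
E
```

```text
[ 308   61   31  141 3439] ((322.4791259765625, 130.92520141601562), (25.215425491333008, 139.83099365234375), 2.815556764602661)
[(66, (np.int64(314), np.int64(339))), (100, (np.int64(312), np.int64(337))), (150, (np.int64(310), np.int64(334))), (182, (np.int64(308), np.int64(332))), (195, (np.int64(308), np.int64(331)))]
[[ 0.57430247 -0.1542001   0.003     ]
 [ 0.60154431 -0.15987004  0.003     ]] [[ 0.5381631  -0.30648501  0.042     ]
 [ 0.56403278 -0.3152087   0.042     ]
 [ 0.54408514 -0.27956479  0.042     ]
 [ 0.57027558 -0.28634092  0.042     ]]
len 0.15815871932156395 yaw 76.53575274162064 w 0.027825632002055824 0.02730097477548178 0.027563900700085863
grip [ 0.55459052 -0.29625913] [ 0.5541618 -0.2980498]
```

Sizes and heights agree: length 158 mm, width 28 mm, head 27.6 mm. The grip point is at about (0.554, -0.298) and the wedge's yaw is 76.8°.

servo_tool([
  [[-1,1,-4,-40,0,0,-0.043],[-1,1,-4,-40,0,0,0],[-1,0,0,-40,0,0,0],[-1,0,0,-40,0,0,0],[-1,0,0,-30,0,0,0],[-1,0,0,-16,0,0,0],[-1,0,0,0,0,0,0],[0.6,0,0,0,0,0,0],[1,0,0,0,0,0,0],[1,0,0,0,0,0,0],[1,0,0,0,0,0,0],[1,0,0,0,0,0,0]],
], force=40)

```text
t: 3.6
tool_pos: [0.5547, -0.298, 0.0244]
orientation: [2.46, 1.952, 0.001]
force: [0.2, 0.5, -0.2]
opening: 0.0575
```

servo_tool([
  [[1,0,0,0,0,0,0],[1,0,0,0,0,0,0],[1,0,0,15,0,0,0],[1,0,0,20,0,0,0],[1,0,0,20,0,0,0],[1,0,0,0,0,0,0]],
])

```text
t: 4.2
tool_pos: [0.5567, -0.2991, 0.0832]
orientation: [2.456, 1.949, 0.003]
force: [0.4, -0.3, -0.9]
opening: 0.0101
```

The fingers close slowly, so I lifted before they had gripped. I'll reopen and check the wedge.

servo_tool([
  [[-1,0,-10,40,0,0,0],[-1,0,-10,40,0,0,0],[-1,0,0,40,0,0,0],[-1,0,0,25,0,0,0],[-1,0,0,0,0,0,0],[-1,0,0,0,0,0,0]],
])

```text
t: 4.8
tool_pos: [0.5545, -0.3178, 0.2237]
orientation: [2.46, 1.953, 0.0]
force: [0.2, 0.2, -0.2]
opening: 0.0537
```

```bash
python3 - <<'E'
from h import *
print(monitor.read_state()["tool_pos"],monitor.read_state()["orientation"],monitor.read_state()["opening"])
info=eyes.camera_info("wrist");im=snap("wrist","w2.png"); g=cv2.cvtColor(im,cv2.COLOR_RGB2GRAY)
k,l,s,c=cv2.connectedComponentsWithStats((g>175).astype(np.uint8))
for i in range(1,k):
    if s[i,4]>800 and c[i][1]<250: print(s[i],c[i],np.round(cv2.boxPoints(cv2.minAreaRect(np.argwhere(l==i)[:,::-1].astype(np.float32))),1).tolist())
u=np.array([np.cos(np.radians(76.7)),np.sin(np.radians(76.7))]);v=np.array([-u[1],u[0]])
tm=np.array([.5879,-.157])
P=[[*(tm+.014*v),.003],[*(tm-.014*v),.003],[*(tm-.16*u-.014*v),.042],[*(tm-.16*u+.014*v),.042]]
print("expected",np.round(proj("wrist",P,info),1).tolist())
E
```

```text
[ 0.55452118 -0.31777762  0.2236551 ] [2.46008498e+00 1.95263645e+00 3.35644587e-04] 0.05367233806588564
[ 463    0   14  189 1782] [470.04994388  97.24074074] [[462.79998779296875, 0.0], [474.8999938964844, -0.10000000149011612], [477.1000061035156, 187.89999389648438], [465.0, 188.10000610351562]]
[ 298   45   30  144 3619] [312.03536889 115.71760155] [[296.5, 187.5], [301.3999938964844, 44.5], [327.3999938964844, 45.400001525878906], [322.3999938964844, 188.39999389648438]]
[ 154   86   78  123 3076] [192.013329   146.24122237] [[152.60000610351562, 95.19999694824219], [174.60000610351562, 84.19999694824219], [232.1999969482422, 199.39999389648438], [210.1999969482422, 210.39999389648438]]
expected [[301.0, 36.2], [325.4, 36.2], [325.1, 180.1], [300.9, 180.1]]
```

```bash
python3 - <<'E'
from h import *
t=onz("wrist",[[301.7,45],[327.2,45.6]],.003); h=onz("wrist",[[297,187.7],[322,188.6]],.042)
tm=t.mean(0);hm=h.mean(0);d=(tm-hm)[:2];u=d/np.linalg.norm(d)
print(tm,hm,np.linalg.norm(d),"yaw",np.degrees(np.arctan2(d[1],d[0])),"grip",hm[:2]+.015*u, tm[:2]-.145*u)
E
```

```text
[ 0.58590896 -0.16621941  0.003     ] [ 0.54398055 -0.32003339  0.042     ] 0.15942625556206488 yaw 74.75211151571385 grip [ 0.54792549 -0.30556143] [ 0.54777459 -0.30611498]
```

servo_tool([
  [[-1,-3.5,6,-40,0,0,-0.035],[-1,-3,6,-40,0,0,0],[-1,0,0,-40,0,0,0],[-1,0,0,-40,0,0,0],[-1,0,0,-28,0,0,0],[0.5,0,0,-13,0,0,0],[1,0,0,0,0,0,0],[1,0,0,0,0,0,0],[1,0,0,0,0,0,0],[1,0,0,0,0,0,0],[1,0,0,0,0,0,0],[1,0,0,0,0,0,0]],
], force=40)

```text
t: 6.05
tool_pos: [0.5483, -0.3059, 0.0235]
orientation: [2.494, 1.909, 0.001]
force: [0.2, 0.9, 0.1]
opening: 0.0415
```

servo_tool([
  [[1,0,0,0,0,0,0],[1,0,0,0,0,0,0],[1,0,0,0,0,0,0],[1,0,0,0,0,0,0],[1,0,0,0,0,0,0]],
])

```text
t: 6.55
tool_pos: [0.5481, -0.3058, 0.0229]
orientation: [2.494, 1.909, 0.0]
force: [0.3, 0.0, 2.5]
opening: 0.0278
```

Gripped: the opening reads 27.8 mm. Next I'll lift and carry it to the staging point, turning to 103.4°.

servo_tool([
  [[1,0,0,15,0,0,0],[1,0,0,25,0,0,0],[1,3,29,20,0,0,0.05],[1,3,29,0,0,0,0.05],[1,3,29,0,0,0,0.05],[1,3,29,0,0,0,0.05],[1,3,29,0,0,0,0.05],[1,3,29,0,0,0,0.05],[1,3,29,0,0,0,0.05],[1,3,29,0,0,0,0.05],[1,3,29,0,0,0,0.05],[1,3,29,0,0,0,0.05]],
])

```text
t: 7.75
tool_pos: [0.5775, -0.0144, 0.0832]
orientation: [-1.942, -2.469, 0.0]
force: [0.6, -0.7, -2.7]
opening: 0.0275
```

servo_tool([
  [[1,0,0,0,0,0,0],[1,0,0,0,0,0,0]],
])

```text
t: 7.95
tool_pos: [0.5776, -0.0152, 0.083]
orientation: [-1.943, -2.469, 0.001]
force: [-0.4, -0.2, -2.1]
opening: 0.0279
```

```bash
python3 - <<'E'
from h import *
s=monitor.read_state();print(s["tool_pos"],s["orientation"],s["opening"],s["force"],2*np.degrees(np.arctan2(s["orientation"][1],s["orientation"][0])))
info=eyes.camera_info("wrist");snap("wrist","w3.png")
print(proj("wrist",[[.538,.156,.013],[.538,.156,.054]],info))
E
```

```text
[ 0.57763348 -0.01516514  0.08297527] [-1.94298702e+00 -2.46851736e+00  7.53640505e-04] 0.027925547401416416 [-0.38394969 -0.20734523 -2.10420558] -256.41305467700994
[[319.18041509 -35.5191209 ]
 [319.76360076 -70.35053166]]
```

View pics/w3.png

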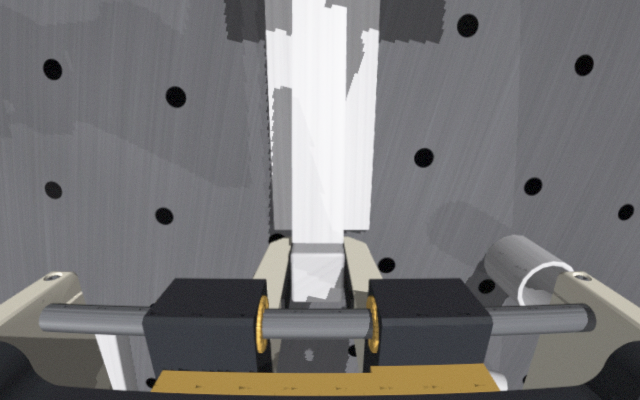

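The wedge is held straight between the jaws, pointing along the pad (pad edges at about columns 275/370 at row 228 and 268/378 at row 35). I'll compute its lateral offset.

```bash
python3 - <<'E'
from h import *
im=cv2.imread("pics/w3.png"); g=cv2.GaussianBlur(cv2.cvtColor(im,cv2.COLOR_BGR2GRAY),(3,3),0)
L=onz("wrist",[[274.5,228],[267,50]],.0055);R=onz("wrist",[[370,228],[378,50]],.0055)
print(L,R)
for A in(L,R): d=(A[1]-A[0])[:2]; print("yaw",np.degrees(np.arctan2(d[1],d[0])))
print("w",np.linalg.norm(L-R,axis=1))
T=np.array([.5776,-.0152])
u=np.array([np.cos(np.radians(103.4)),np.sin(np.radians(103.4))]);v=np.array([-u[1],u[0]])
for n,p in dict(padnear=(L[0]+R[0])/2,padfar=(L[1]+R[1])/2,topfoot=np.array([.538,.156,0]),tripfoot=np.array([.5392,.1558,0])).items(): d=p[:2]-T; print(n,"ahead %.4f left %.4f"%(d@u,d@v))
for y in (30,60,120,200,228): print(y,g[y,255:390:3].tolist())
E
```

```text
[[ 0.54585008 -0.03654619  0.0055    ]
 [ 0.51394784  0.096857    0.0055    ]] [[ 0.62421892 -0.0178346   0.0055    ]
 [ 0.59128769  0.11547788  0.0055    ]]
yaw 103.44921465853044
yaw 103.8755854273753
w [0.0805717  0.07954992]
padnear ahead -0.0134 left -0.0045
padfar ahead 0.1239 left -0.0038
topfoot ahead 0.1757 left -0.0012
tripfoot ahead 0.1752 left -0.0023
30 [70, 63, 63, 81, 196, 170, 156, 228, 230, 207, 171, 140, 167, 242, 244, 243, 243, 244, 246, 245, 244, 243, 245, 247, 245, 246, 245, 247, 248, 249, 232, 145, 141, 139, 140, 142, 179, 155, 211, 231, 211, 154, 74, 74, 72]
60 [118, 118, 113, 109, 191, 237, 234, 238, 237, 237, 234, 233, 239, 244, 245, 244, 244, 245, 247, 246, 245, 244, 246, 247, 246, 247, 246, 248, 249, 249, 226, 147, 142, 143, 143, 150, 235, 235, 237, 235, 233, 144, 119, 117, 121]
120 [121, 120, 117, 112, 106, 214, 182, 147, 151, 148, 145, 145, 180, 240, 240, 239, 239, 245, 246, 245, 245, 244, 247, 247, 247, 247, 245, 247, 249, 248, 243, 241, 239, 238, 237, 240, 238, 236, 236, 234, 157, 122, 120, 119, 120]
200 [118, 120, 119, 118, 114, 80, 126, 146, 142, 146, 147, 145, 175, 238, 237, 237, 236, 238, 237, 234, 235, 237, 239, 246, 246, 242, 244, 245, 246, 244, 239, 240, 237, 235, 238, 237, 234, 235, 222, 126, 119, 121, 122, 120, 122]
228 [119, 119, 120, 118, 119, 78, 85, 138, 136, 137, 141, 139, 169, 236, 236, 236, 235, 237, 235, 232, 235, 237, 237, 240, 239, 234, 243, 245, 245, 241, 228, 227, 226, 225, 227, 224, 225, 223, 160, 119, 119, 119, 119, 117, 122]
```

servo_tool([
  [[1,2.3,3.6,-15,0,0,0],[1,0,0,-18,0,0,0],[1,0,0,-12,0,0,0],[1,0,0,-3,0,0,0],[1,0,0,0,0,0,0],[1,0,0,0,0,0,0]],
])

```text
t: 8.6
tool_pos: [0.5806, -0.0123, 0.0351]
orientation: [1.945, 2.467, 0.001]
force: [-0.3, -0.2, -2.0]
opening: 0.0278
```

servo_tool([
  [[1,0,0,-1,0,0,0],[1,0,0,-1,0,0,0],[1,0,0,0,0,0,0],[1,0,0,0,0,0,0]],
])

```text
t: 9.0
tool_pos: [0.5803, -0.012, 0.0329]
orientation: [1.944, 2.467, 0.0]
force: [-0.3, 0.3, -2.5]
opening: 0.0278
```

servo_tool([
  [[1,0,0,-1,0,0,0],[1,0,0,0,0,0,0],[1,0,0,0,0,0,0]],
])

```text
t: 9.3
tool_pos: [0.5801, -0.012, 0.0316]
orientation: [-1.944, -2.467, 0.0]
force: [-0.4, 0.9, -2.9]
opening: 0.0278
```

servo_tool([
  [[1,0,0,-1,0,0,0],[1,0,0,0,0,0,0],[1,0,0,0,0,0,0]],
])

```text
t: 9.6
tool_pos: [0.5801, -0.012, 0.0306]
orientation: [-1.944, -2.467, 0.0]
force: [-0.1, -0.3, -2.0]
opening: 0.0277
```

servo_tool([
  [[1,0,0,-1,0,0,0],[1,0,0,0,0,0,0],[1,0,0,0,0,0,0]],
])

```text
t: 9.9
tool_pos: [0.5802, -0.0121, 0.0297]
orientation: [1.944, 2.467, 0.0]
force: [0.4, -0.3, -2.1]
opening: 0.0278
```

servo_tool([
  [[1,0,0,-1,0,0,0],[1,0,0,0,0,0,0],[1,0,0,0,0,0,0]],
])

```text
t: 10.2
tool_pos: [0.5803, -0.0121, 0.0296]
orientation: [1.944, 2.468, -0.0]
force: [-4.5, 0.4, 6.3]
opening: 0.0277
```

Pad contact: the underside is at about 6.7 mm, so the foot should be level about 81 mm from the thin edge. That needs an advance of about 110 mm. I'll slide the tip under first.

servo_tool([
  [[1,0,0,0.4,0,0,0],[1,-1.4,5.8,0,0,0,0],[1,-1.4,5.8,0,0,0,0],[1,-1.4,5.8,0,0,0,0],[1,-1.4,5.8,0,0,0,0],[1,-1.4,5.8,0,0,0,0],[1,-1.4,5.8,0,0,0,0],[1,0,0,0,0,0,0],[1,0,0,0,0,0,0]],
])

```text
t: 11.1
tool_pos: [0.5721, 0.0238, 0.0296]
orientation: [1.944, 2.468, 0.002]
force: [-0.4, -0.4, 6.7]
opening: 0.0279
```

```bash
python3 - <<'E'
from h import *
s=monitor.read_state();T=s["tool_pos"];print(T,s["force"])
a=np.radians(103.6);u=np.array([np.cos(a),np.sin(a)]);d=np.array([.538,.156])-T[:2];print("tip to foot",d@u-.145)
im=snap("side","s2.png");tp=snap("top","t2.png")
a=cv2.resize(cv2.cvtColor(im,4)[130:250,230:380],None,fx=5,fy=5,interpolation=2);cv2.imwrite("pics/s2c.png",a)
E
```

```text
[0.57205731 0.02379817 0.02959453] [-0.40658501 -0.41433389  6.73296613]
tip to foot -0.00849667008274696
```

View pics/s2c.png

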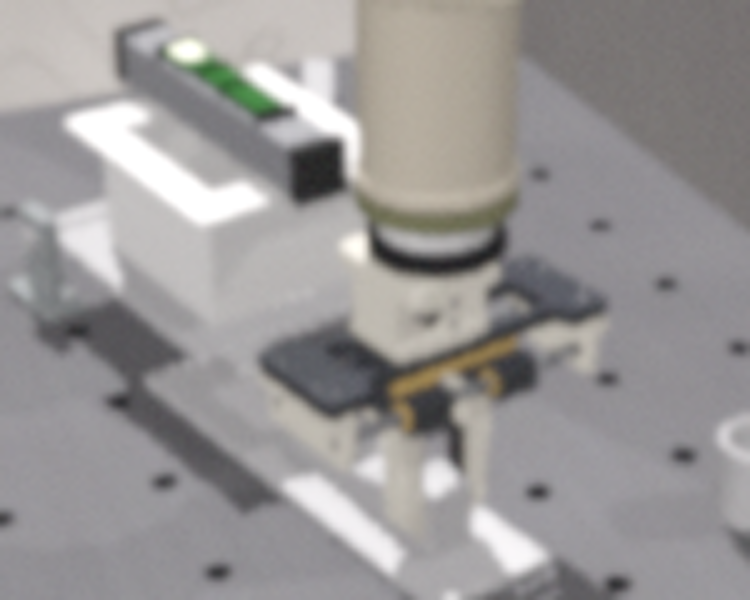

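The hand and pad are in line, and the foot is hidden behind the gripper. The vial (pale bubble at crop (187,50)) is visible, so I'll build a bubble gauge from the top and side views.

```bash
cat >> h.py <<'E'
U=np.array([np.cos(np.radians(103.5)),np.sin(np.radians(103.5))])
def prof(n,im,p0=None):
    """samples along vial axis: returns s (mm along U from vial-end ref), rgb"""
    # axis line in world at z=.185 through A
    s=np.arange(-.09,.0901,.001); C=np.array([.551,.322])
    X=np.c_[C+s[:,None]*U,np.full(len(s),.184)]
    p=proj(n,X).astype(np.float32)
    return s,p,cv2.remap(im,p[:,None,0].copy(),p[:,None,1].copy(),cv2.INTER_LINEAR)[:,0]
E
python3 - <<'E'
from h import *
for n,f in (("top","top0"),("side","side0"),("top","t2"),("side","s2")):
    im=cv2.imread(f"pics/{f}.png"); h=cv2.cvtColor(im,cv2.COLOR_BGR2HSV)
    x0,x1,y0,y1=(175,250,200,240) if n=="top" else (240,310,125,175)
    m=np.zeros(h.shape[:2],np.uint8); m[y0:y1,x0:x1]=((h[...,0]>45)&(h[...,0]<80)&(h[...,1]>90))[y0:y1,x0:x1]
    pts=np.argwhere(m)[:,::-1]; W=onz(n,pts,.184)[:,:2]; c=W.mean(0);print(f,len(pts),c,"green along",((W-c)@U).min(),((W-c)@U).max())
    s,p,r=prof(n,im); print([tuple(int(v) for v in (a*1000,*q)) for a,q in zip(s,r)][::3])
E
```

```text
top0 131 [0.55754375 0.30567835] green along -0.03909926648711363 0.04543208530468127
[(-90, 139, 136, 132), (-87, 138, 133, 130), (-83, 139, 137, 132), (-80, 141, 137, 134), (-77, 138, 134, 130), (-74, 137, 133, 128), (-71, 123, 121, 115), (-68, 106, 103, 99), (-65, 89, 87, 84), (-62, 74, 77, 71), (-59, 61, 78, 61), (-56, 59, 88, 57), (-53, 58, 95, 56), (-50, 56, 96, 57), (-47, 55, 96, 56), (-44, 57, 95, 53), (-41, 57, 96, 56), (-38, 57, 95, 58), (-35, 58, 96, 57), (-32, 58, 96, 56), (-29, 59, 97, 57), (-26, 56, 95, 55), (-23, 59, 97, 59), (-20, 58, 94, 55), (-17, 59, 88, 57), (-14, 56, 83, 56), (-11, 58, 90, 57), (-8, 55, 94, 56), (-5, 59, 96, 58), (-2, 60, 97, 58), (0, 56, 95, 54), (3, 54, 95, 54), (6, 57, 96, 56), (9, 59, 94, 58), (12, 58, 89, 57), (15, 58, 86, 58), (18, 57, 88, 56), (21, 57, 94, 57), (24, 56, 95, 55), (27, 60, 99, 59), (30, 82, 112, 83), (33, 134, 156, 142), (36, 189, 210, 202), (39, 215, 228, 225), (42, 215, 229, 223), (45, 218, 230, 226), (48, 217, 230, 227), (51, 218, 229, 225), (54, 191, 210, 201), (57, 139, 158, 146), (60, 99, 107, 99), (63, 104, 103, 99), 
[... 3491 characters left out ...]
 80), (-8, 76, 135, 78), (-5, 73, 132, 75), (-2, 72, 125, 74), (0, 69, 118, 73), (3, 66, 112, 69), (6, 69, 113, 71), (9, 79, 123, 84), (12, 94, 136, 101), (15, 119, 157, 129), (18, 149, 181, 161), (21, 178, 205, 191), (24, 205, 228, 220), (27, 225, 244, 239), (30, 240, 251, 249), (33, 247, 253, 252), (36, 254, 255, 254), (39, 253, 255, 255), (42, 250, 255, 255), (45, 243, 253, 252), (48, 235, 251, 249), (51, 218, 234, 232), (54, 202, 215, 214), (57, 188, 197, 196), (60, 179, 183, 183), (63, 178, 179, 179), (66, 182, 180, 180), (69, 188, 186, 186), (72, 191, 187, 188), (75, 189, 185, 187), (78, 185, 181, 183), (81, 179, 176, 177), (84, 169, 166, 167), (87, 156, 153, 155), (90, 143, 140, 142)]
```

The top view gauges well: the lines sit at -14.7/+15.3 mm and the bubble at +45. I'll push in stages.

servo_tool([
  [[1,-1.2,4.9,0,0,0,0],[1,-1.2,4.9,0,0,0,0],[1,-1.2,4.9,0,0,0,0],[1,-1.2,4.9,0,0,0,0],[1,-1.2,4.9,0,0,0,0],[1,0,0,0,0,0,0],[1,0,0,0,0,0,0]],
])

```text
t: 11.9
tool_pos: [0.5664, 0.0469, 0.0296]
orientation: [1.943, 2.466, 0.0]
force: [2.7, -6.5, 4.4]
opening: 0.0276
```

```bash
cat > g.py <<'E'
from h import *
def gauge(im):
    s,p,r=prof("top",im); r=r[:,2].astype(float); k=(abs(s)<.059)
    # only the bubble's excess; end of vial kept out
    w=np.clip(r-75,0,90)*k; d=r[r>137][0] if 0 else None
    hi=np.where((r>137)&(abs(s)<.062))[0]; a,b=hi[0],hi[-1]
    f=lambda i,j:s[i]+(137-r[i])/(r[j]-r[i])*(s[j]-s[i])
    e0=f(a-1,a);e1=f(b,b+1); return (e0+e1)/2*1000-.3,(e1-e0)*1000
if __name__=="__main__":
    s=monitor.read_state();T=s["tool_pos"]
    im=cv2.cvtColor(eyes.read_camera("top"),4);cv2.imwrite("pics/tl.png",im)
    print("bubble,len",gauge(im),"foot from tip",145-1000*((np.array([.538,.156])-T[:2])@U),T,s["force"],s["t"])
E
python3 g.py
```

```text
bubble,len (np.float64(38.075000000000124), np.float64(24.75000000000002)) foot from tip 32.27519828602567 [0.56644998 0.04690234 0.02963101] [ 2.72040153 -6.49367601  4.35306652] 11.9
```

servo_tool([
  [[1,-1.2,4.9,0,0,0,0],[1,-1.2,4.9,0,0,0,0],[1,-1.2,4.9,0,0,0,0],[1,-1.2,4.9,0,0,0,0],[1,-1.2,4.9,0,0,0,0],[1,-1.2,4.9,0,0,0,0],[1,0,0,0,0,0,0],[1,0,0,0,0,0,0]],
])

```text
t: 12.75
tool_pos: [0.5592, 0.0761, 0.0296]
orientation: [1.943, 2.466, -0.0]
force: [2.1, -7.4, 5.0]
opening: 0.0278
```

```bash
python3 g.py
```

```text
bubble,len (np.float64(20.147368421052732), np.float64(24.89473684210528)) foot from tip 62.36305045327532 [0.55919598 0.07610361 0.02960312] [ 2.05421187 -7.35482218  4.9799622 ] 12.75
```

servo_tool([
  [[1,-0.7,2.9,0,0,0,0],[1,-0.7,2.9,0,0,0,0],[1,-0.7,2.9,0,0,0,0],[1,-0.7,2.9,0,0,0,0],[1,-0.7,2.9,0,0,0,0],[1,-0.7,2.9,0,0,0,0],[1,0,0,0,0,0,0],[1,0,0,0,0,0,0],[1,0,0,0,0,0,0]],
])

```text
t: 13.7
tool_pos: [0.555, 0.0933, 0.0296]
orientation: [1.943, 2.466, -0.001]
force: [1.7, -8.2, 5.1]
opening: 0.0276
```

```bash
python3 g.py
```

```text
bubble,len (np.float64(9.305263157894828), np.float64(24.68421052631581)) foot from tip 80.07800322040119 [0.55499398 0.09331313 0.02959876] [ 1.65990388 -8.20843518  5.05530725] 13.7
```

servo_tool([
  [[1,-0.5,1.95,0,0,0,0],[1,-0.5,1.95,0,0,0,0],[1,-0.5,1.95,0,0,0,0],[1,-0.5,1.95,0,0,0,0],[1,-0.5,1.95,0,0,0,0],[1,-0.5,1.95,0,0,0,0],[1,0,0,0,0,0,0],[1,0,0,0,0,0,0],[1,0,0,0,0,0,0]],
])

```text
t: 14.65
tool_pos: [0.5521, 0.1047, 0.0296]
orientation: [1.943, 2.466, -0.001]
force: [2.6, -9.8, 5.5]
opening: 0.0276
```

```bash
python3 g.py
```

```text
bubble,len (np.float64(3.9568922305765284), np.float64(22.724310776942374)) foot from tip 91.83613044024256 [0.5520715  0.10470374 0.02959784] [ 2.63090165 -9.83643204  5.46019654] 14.65
```

servo_tool([
  [[1,-0.25,1,0,0,0,0],[1,-0.25,1,0,0,0,0],[1,-0.25,1,0,0,0,0],[1,-0.25,1,0,0,0,0],[1,0,0,0,0,0,0],[1,0,0,0,0,0,0],[1,0,0,0,0,0,0]],
])

```text
t: 15.4
tool_pos: [0.5512, 0.1083, 0.0296]
orientation: [1.943, 2.465, -0.001]
force: [3.2, -11.7, 5.9]
opening: 0.0279
```

```bash
python3 g.py; python3 - <<'E'
from h import *
im=cv2.imread("pics/tl.png");s,p,r=prof("top",im);print([(round(a*1000),int(q[2])) for a,q in zip(s,r)][66:116:2])
cv2.imwrite("pics/tlc.png",cv2.resize(im[195:245,180:255],None,fx=9,fy=9,interpolation=2))
E
```

```text
bubble,len (np.float64(2.0750000000000854), np.float64(21.250000000000018)) foot from tip 95.54810725803696 [0.55116246 0.10830295 0.02960921] [  3.1728491  -11.70465553   5.92077846] 15.4
[(-24, 61), (-22, 61), (-20, 60), (-18, 59), (-16, 65), (-14, 76), (-12, 93), (-10, 116), (-8, 140), (-6, 169), (-4, 194), (-2, 216), (0, 222), (2, 226), (4, 226), (6, 219), (8, 208), (10, 188), (12, 155), (14, 120), (16, 90), (18, 70), (20, 60), (22, 58), (24, 57)]
```

View pics/tlc.png

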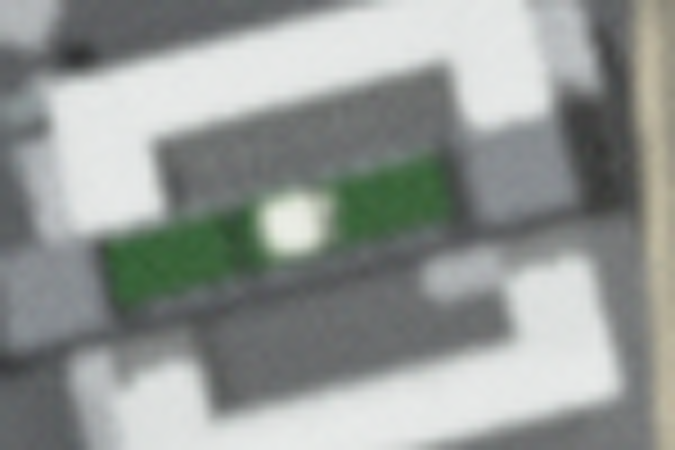

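The bubble sits toward the foot side of the vial. As the hopper tips, its top moves about 6 mm toward the hinge, so my fixed reference has shifted. I'll re-reference to the vial's own ends and lines.

```bash
python3 - <<'E'
from h import *
for f in ("top0","t2","tl"):
    im=cv2.imread(f"pics/{f}.png").astype(np.float32)
    C=np.array([.551,.322]);V=np.array([-U[1],U[0]]); s=np.arange(-.1,.1001,.001)
    acc=0
    for o in (-.004,-.002,0,.002,.004):
        p=proj("top",np.c_[C+o*V+s[:,None]*U,np.full(len(s),.184)]).astype(np.float32)
        acc=acc+cv2.remap(im,p[:,None,0].copy(),p[:,None,1].copy(),1)[:,0]/5
    e=acc[:,1]-(acc[:,0]+acc[:,2])/2; g=acc[:,1]
    print(f,"exG",[(round(a*1000),int(x),int(y)) for a,x,y in zip(s,e,g)][30:175:2])
E
```

```text
top0 exG [(-70, 0, 108), (-68, 0, 95), (-66, 0, 86), (-64, 2, 79), (-62, 7, 75), (-60, 16, 78), (-58, 25, 85), (-56, 34, 92), (-54, 38, 95), (-52, 38, 95), (-50, 39, 96), (-48, 39, 95), (-46, 38, 96), (-44, 38, 96), (-42, 38, 96), (-40, 37, 95), (-38, 37, 95), (-36, 38, 95), (-34, 38, 95), (-32, 38, 95), (-30, 38, 95), (-28, 38, 95), (-26, 37, 95), (-24, 37, 96), (-22, 36, 94), (-20, 33, 90), (-18, 29, 86), (-16, 26, 83), (-14, 27, 84), (-12, 31, 89), (-10, 36, 93), (-8, 38, 95), (-6, 37, 94), (-4, 37, 95), (-2, 38, 96), (0, 39, 94), (2, 40, 94), (4, 38, 94), (6, 38, 95), (8, 36, 94), (10, 33, 91), (12, 30, 86), (14, 28, 83), (16, 27, 83), (18, 31, 87), (20, 35, 92), (22, 37, 94), (24, 38, 94), (26, 38, 95), (28, 34, 99), (30, 29, 112), (32, 21, 139), (34, 18, 171), (36, 15, 200), (38, 11, 212), (40, 10, 218), (42, 10, 220), (44, 9, 222), (46, 8, 222), (48, 8, 222), (50, 9, 220), (52, 10, 215), (54, 14, 201), (56, 15, 170), (58, 14, 132), (60, 8, 102), (62, 2, 94), (64, 0, 107), (66, 0, 122), (68, 0, 131), (70, 0, 135), (72, 0, 135), (74, 0, 135)]
t2 exG [(-70, 0, 108), (-68, 0, 96),
[... 1390 characters left out ...]
), (-22, 36, 97), (-20, 36, 98), (-18, 37, 98), (-16, 34, 101), (-14, 29, 106), (-12, 23, 115), (-10, 16, 130), (-8, 12, 147), (-6, 11, 170), (-4, 9, 192), (-2, 8, 210), (0, 7, 217), (2, 7, 220), (4, 7, 219), (6, 8, 215), (8, 11, 208), (10, 15, 193), (12, 19, 167), (14, 23, 138), (16, 26, 113), (18, 28, 97), (20, 27, 87), (22, 24, 83), (24, 24, 82), (26, 28, 87), (28, 32, 93), (30, 34, 97), (32, 37, 98), (34, 37, 98), (36, 37, 97), (38, 37, 97), (40, 38, 98), (42, 37, 97), (44, 38, 97), (46, 38, 98), (48, 38, 98), (50, 38, 97), (52, 37, 96), (54, 38, 95), (56, 38, 97), (58, 38, 97), (60, 39, 97), (62, 38, 97), (64, 34, 93), (66, 24, 87), (68, 14, 84), (70, 5, 94), (72, 1, 110), (74, 0, 126)]
```

The vial centre is now at +8.3 mm in that frame, so the bubble is at about -6 mm: slightly too far, but short of the -9 limit. I'll back the wedge out about 8 mm, gently.

servo_tool([
  [[1,0.35,-1.45,0,0,0,0],[1,0.35,-1.45,0,0,0,0],[1,0.35,-1.45,0,0,0,0],[1,0.35,-1.45,0,0,0,0],[1,0.35,-1.45,0,0,0,0],[1,0,0,0,0,0,0],[1,0,0,0,0,0,0],[1,0,0,0,0,0,0]],
])

```text
t: 16.25
tool_pos: [0.5518, 0.1056, 0.0296]
orientation: [-1.942, -2.466, -0.005]
force: [-2.5, 9.6, 7.8]
opening: 0.0278
```

```bash
cat > g2.py <<'E'
from h import *
from scipy.ndimage import gaussian_filter1d as gf
def cross(s,y,lv):  # all crossings
    i=np.where(np.diff(np.sign(y-lv))!=0)[0]; return s[i]+(lv-y[i])/(y[i+1]-y[i])*(s[i+1]-s[i])
def gauge2(im):
    im=im.astype(np.float32);C=np.array([.551,.322]);V=np.array([-U[1],U[0]]); s=np.arange(-.1,.1001,.001);acc=0
    for o in (-.004,-.002,0,.002,.004):
        p=proj("top",np.c_[C+o*V+s[:,None]*U,np.full(len(s),.184)]).astype(np.float32)
        acc=acc+cv2.remap(im,p[:,None,0].copy(),p[:,None,1].copy(),1)[:,0]/5
    e=acc[:,1]-(acc[:,0]+acc[:,2])/2; x=cross(s,e,18)*1000; k=(s>x[0]/1000+.01)&(s<x[-1]/1000-.01)
    w=np.clip(acc[:,2]-70,0,None)*k; b=(w*s).sum()/w.sum()*1000
    d=np.where(k,acc[:,1],999); c=(x[0]+x[-1])/2
    return dict(bubble=b-c,ends=(x[0],x[-1]),c=c,raw=b,lines=[round(float(s[i]*1000-c),1) for i in range(5,195) if k[i] and d[i]<90 and d[i]==d[i-5:i+6].min()])
if __name__=="__main__":
    st=monitor.read_state();T=st["tool_pos"]
    if 'tl' : print("prev",gauge2(cv2.imread("pics/tl.png")),gauge2(cv2.imread("pics/top0.png")))
    im=cv2.cvtColor(eyes.read_camera("top"),4);cv2.imwrite("pics/tl.png",im)
    print(gauge2(im),"foot from tip",145-1000*((np.array([.538,.156])-T[:2])@U),T,st["force"],st["t"])
E
python3 g2.py
```

```text
prev {'bubble': np.float64(-6.2372042562069225), 'ends': (np.float64(-50.57238101959224), np.float64(67.32225006818786)), 'c': np.float64(8.374934524297807), 'raw': np.float64(2.137730268090884), 'lines': [14.6]} {'bubble': np.float64(nan), 'ends': (np.float64(-59.62836179137227), np.float64(34.26118198037159)), 'c': np.float64(-12.683589905500341), 'raw': np.float64(nan), 'lines': [-2.3, 27.7]}
{'bubble': np.float64(-4.656745111141688), 'ends': (np.float64(-50.82877576351162), np.float64(67.0398667864503)), 'c': np.float64(8.10554551146934), 'raw': np.float64(3.448800400327653), 'lines': [14.9]} foot from tip 92.77520800891337 [0.5517919  0.10560237 0.02959247] [-2.53257637  9.58514771  7.78723433] 16.25g2.py:11: RuntimeWarning: invalid value encountered in scalar divide
  w=np.clip(acc[:,2]-70,0,None)*k; b=(w*s).sum()/w.sum()*1000
```

servo_tool([
  [[1,0.23,-0.97,0,0,0,0],[1,0.23,-0.97,0,0,0,0],[1,0.23,-0.97,0,0,0,0],[1,0.23,-0.97,0,0,0,0],[1,0.23,-0.97,0,0,0,0],[1,0.23,-0.97,0,0,0,0],[1,0,0,0,0,0,0],[1,0,0,0,0,0,0],[1,0,0,0,0,0,0]],
])

```text
t: 17.2
tool_pos: [0.5532, 0.1, 0.0296]
orientation: [-1.942, -2.466, -0.005]
force: [-1.6, 10.6, 8.4]
opening: 0.0278
```

```bash
python3 g2.py 2>&1 | tail -1
```

```text
{'bubble': np.float64(-2.098202793822013), 'ends': (np.float64(-51.37402427196499), np.float64(66.54206830263152)), 'c': np.float64(7.5840220153332645), 'raw': np.float64(5.485819221511251), 'lines': [15.4]} foot from tip 87.01210986079589 [0.5531698  0.10000632 0.029615  ] [-1.61427037 10.64307634  8.41378801] 17.2
```

servo_tool([
  [[1,0.23,-0.97,0,0,0,0],[1,0.23,-0.97,0,0,0,0],[1,0.23,-0.97,0,0,0,0],[1,0.12,-0.5,0,0,0,0],[1,0,0,0,0,0,0],[1,0,0,0,0,0,0],[1,0,0,0,0,0,0]],
])

```text
t: 17.95
tool_pos: [0.5539, 0.0967, 0.0296]
orientation: [-1.942, -2.466, -0.005]
force: [-1.8, 12.1, 7.5]
opening: 0.0275
```

```bash
python3 g2.py 2>&1 | tail -1;python3 - <<'E'
from h import *
im=cv2.imread("pics/tl.png");cv2.imwrite("pics/tld.png",cv2.resize(im[200:240,185:250],None,fx=11,fy=11,interpolation=2))
E
```

```text
{'bubble': np.float64(0.014384342883102974), 'ends': (np.float64(-51.587031036615336), np.float64(66.27786812186255)), 'c': np.float64(7.345418542623609), 'raw': np.float64(7.359802885506712), 'lines': [-17.3]} foot from tip 83.65525921446321 [0.55391192 0.09673225 0.02958495] [-1.80149514 12.06612925  7.5360671 ] 17.95
```

View pics/tld.png

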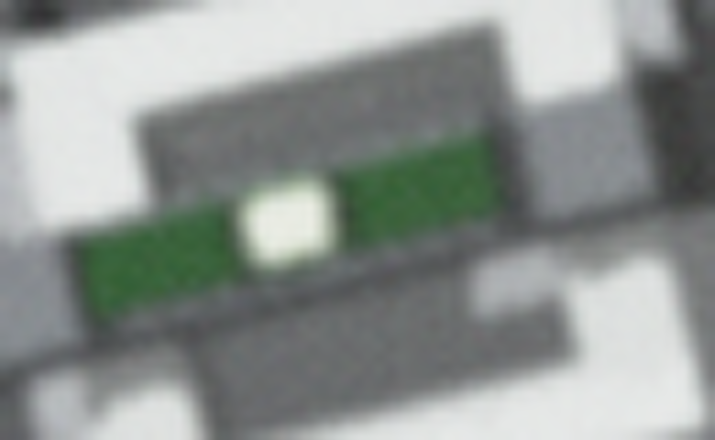

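The bubble is centred: crop 240–340 within the vial's 80–500. I'll relax the arm's pull, then open slowly and lift away.

servo_tool([
  [[1,-0.2,0.8,0.3,0,0,0],[1,-0.2,0.8,0.3,0,0,0],[1,-0.2,0.8,0.3,0,0,0],[1,0,0,0,0,0,0],[1,0,0,0,0,0,0]],
])

```text
t: 18.5
tool_pos: [0.5535, 0.0967, 0.0296]
orientation: [-1.944, -2.467, -0.002]
force: [3.3, 6.2, -1.1]
opening: 0.0277
```

```bash
python3 g2.py 2>&1 | tail -1
```

```text
{'bubble': np.float64(0.4668699468041462), 'ends': (np.float64(-51.98567723017182), np.float64(66.24190852046027)), 'c': np.float64(7.128115645144227), 'raw': np.float64(7.594985591948373), 'lines': [-17.1]} foot from tip 83.72433085821304 [0.55354464 0.09671511 0.02960589] [ 3.34216015  6.15496664 -1.11902222] 18.5
```

servo_tool([
  [[1,0.1,0.9,0,0,0,0],[1,0.2,0.5,0,0,0,0],[1,0,0,0,0,0,0],[0.35,0,0,0,0,0,0],[0.3,0,0,0,0,0,0],[0.2,0,0,0,0,0,0],[0.1,0,0,0,0,0,0],[0,0,0,0,0,0,0],[0,0,0,0,0,0,0],[0,0,0,0,0,0,0]],
])

```text
t: 19.55
tool_pos: [0.554, 0.097, 0.03]
orientation: [1.945, 2.467, 0.0]
force: [0.4, 0.6, -0.8]
opening: 0.0462
```

```bash
python3 g2.py 2>&1 | tail -1
```

```text
{'bubble': np.float64(0.46834984322841766), 'ends': (np.float64(-52.07015568017956), np.float64(66.32402229309096)), 'c': np.float64(7.126933306455701), 'raw': np.float64(7.595283149684119), 'lines': [-17.1]} foot from tip 83.91893729678755 [0.55402713 0.09703108 0.02995085] [ 0.40940576  0.6310987  -0.83442901] 19.55
```

servo_tool([
  [[0,0,0,10,0,0,0],[0,0,0,20,0,0,0],[0,0,0,30,0,0,0],[0,5,-20,40,0,0,0],[0,8,-35,30,0,0,0],[0,8,-35,20,0,0,0],[0,8,-35,0,0,0,0],[0,0,0,0,0,0,0],[0,0,0,0,0,0,0],[0,0,0,0,0,0,0]],
])

```text
t: 20.6
tool_pos: [0.5826, -0.0271, 0.1797]
orientation: [-1.943, -2.467, 0.0]
force: [-0.6, 0.2, -0.3]
opening: 0.0462
```

```bash
python3 g2.py 2>&1 | tail -1; python3 - <<'E'
from h import *
im=cv2.imread("pics/tl.png")[180:280,170:330];snap("side","s9.png");b=cv2.imread("pics/s9.png")[125:275,220:380]
cv2.imwrite("pics/f.png",np.vstack([cv2.resize(im,(480,300),interpolation=2),cv2.resize(b,(480,300*3//2-150),interpolation=2)]))
E
```

```text
{'bubble': np.float64(0.5222713718321694), 'ends': (np.float64(-51.97566397674378), np.float64(66.13009522855296)), 'c': np.float64(7.077215625904589), 'raw': np.float64(7.599486997736759), 'lines': [-17.1, 18.9]} foot from tip -43.44409263263489 [ 0.58257159 -0.02709808  0.1797207 ] [-0.59479044  0.24791436 -0.2835344 ] 20.6
```

View pics/f.png

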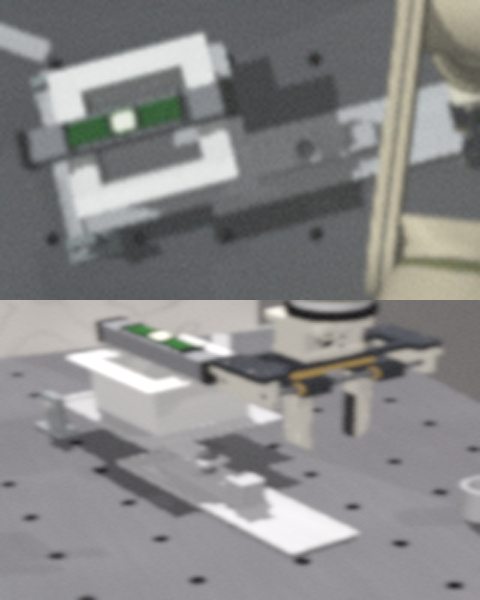

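```bash
python3 -c "
from plant import job
print(job.close_job())"
```

```text
the job is handed in; nothing more can be done
None
```

The wedge is in place under the foot and carrying the corner, and I handed the job in at about 20.6 s. No verdict was reported.

**What I did:** I gripped the wedge by its head and laid it flat on the pad. By feel the pad top is about 6.7 mm above the table. I then slid the wedge in step by step, watching the bubble from the top camera.

**Final checks:**
- **Bubble:** it stands within about ±1 mm of centre, +0.5 mm measured from the vial ends and about -0.4 mm from the two lines. It did not move when I released the wedge and backed away.
- **Wedge:** the foot is about 84 mm from the thin edge. The wedge is in line with the lug and clear of the robot.
- **Not measured:** I had no direct reading of the wedge-to-foot force. That the wedge carries the corner is inferred from the raised, steady bubble.

**What went wrong on the way:**
- **First grasp:** the fingers had not closed before I lifted, and this nudged the wedge about 1 cm. I measured it again and regripped.
- **Bubble gauge:** my first gauge ignored that the level's top shifts about 8 mm towards the hinge as the hopper tips. The bubble therefore went to about -6 mm, just short of the -9 mm limit, before I noticed and drew the wedge back to centre. This did take it past the lines for a moment, which you had asked to avoid.

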